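Complete a punching-tool cassette and unclip it from its loading stand

TASK

The black tool cassette clipped in the loading stand still lacks its stripper plate: pick the small brass plate up off the bench and lay it, without dropping it, flat on top of the cassette's die, between the four yellow pins, and let go of it. Then squeeze the cassette's two orange side catches together, lift the cassette out of the stand, and finish while holding it there in the gripper by the squeezed catches, still and level, at least 10 cm above the stand, with the brass plate still in its seat. Leave everything else on the bench where it is.

Things in the scene. Friction and masses are not known exactly. Their poses are not given: they have to be found in the camera images.
- stripper_plate: the stripper plate: a flat round brass disc 42 mm across and 8 mm thick with a dark hole in the middle, 80 g, lying flat on the bench to the left or right of the stand. Origin at the centre of its underside, z up; its yaw does not matter
- cassette: the tool cassette: a loose black plastic tray 54 mm (its x) by 168 mm (its y), deck 12 mm high, 0.5 to 0.8 kg. Origin at the centre of its underside, z up. It carries, fixed: a steel die 40 mm across at y = +53 mm, top at 28 mm; a steel punch 38 mm across at y = -53 mm, top at 71 mm; in the middle a bridge with the catches, top at 61 mm. At the start it sits in the stand, axes along the stand's
- seat (a point): the seat, centre of the die's top, where the centre of the plate's underside shall lie: 53 mm along the cassette's +y, 28 mm above its origin. Four yellow round-topped locating pins, 6 mm thick, stand round it at (+-13, +-22.5) mm in the cassette's x, y, tops 13 mm above the seat; they leave the plate 2 mm of play all round and the -x and +x sides open for fingers
- grip (a point): the point midway between the two orange catch pads, at half their height, 41 mm above the cassette's origin. The pads stand on the -x and +x sides of the bridge, each 26 mm wide (y), from 28 to 54 mm above the cassette's origin; outer faces 54 mm apart when sprung out, 42 mm when fully squeezed. The fingers close on them along the cassette's x
- catch_front (a joint): the -x side catch of the cassette, an orange push pad: 0 = sprung out, hooked under the stand's keeper; grows as the pad is pushed inward, stop at 0.006 m. The hook is clear of the keeper once it is pushed in by 0.004. The spring takes about 3 N to start and 8 N at the stop; let go, it springs out again
- catch_rear (a joint): the +x side catch of the cassette, an orange push pad: 0 = sprung out, hooked under the stand's keeper; grows as the pad is pushed inward, stop at 0.006 m. The hook is clear of the keeper once it is pushed in by 0.004. The spring takes about 3 N to start and 8 N at the stop; let go, it springs out again
- stand: the loading stand: fixed grey base plate 104 mm (x) by 212 mm (y), 8 mm thick, on which the cassette sits; origin at the centre of its underside, z up. Dark keepers, 34 mm wide (y), stand 28 to 41 mm out on its -x and +x sides, tops 29 mm up, 7 mm below the catch pads; rails and stops, 20 mm up, guide the cassette with 1 to 1.5 mm play. It lifts straight up once both catches are squeezed
- spacer_ring: flat bright steel ring lying on the bench, 60 mm across, 38 mm bore, 7 mm thick; not part of this job; origin at the centre of its underside
- spare_die: plain steel die disc, 56 mm across and 28 mm high, standing on the bench; bystander; origin at the centre of its underside
- spare_punch: short stepped steel punch standing on the bench, 44 mm across and 52 mm high; bystander; origin at the centre of its underside
- spring_punch: steel punch assembly with a black coil spring, standing upright, 52 mm across and 114 mm high; bystander; origin at the centre of its underside
- slotted_die: big steel die disc with a dark slot, 90 mm across and 30 mm high; bystander; origin at the centre of its underside
- spray_can: white and blue spray can, 52 mm across and 170 mm high; bystander; origin at the centre of its underside
- parts_bin: open blue plastic bin with small steel parts, 100 x 80 mm and 50 mm high; bystander; origin at the centre of its underside
Mind the look-alikes: they are no part of the job. Of the things like the stripper_plate, leave any that is turquoise; of the rest the smaller one is meant.

How it is judged:
On the way, in this order (a step that is already met when the one before it is completed fails the run):
1. the brass plate lies flat in its seat between the pins and is let go, the cassette still in the stand (horizontal distance between stripper_plate and seat below 0.005 m and z of stripper_plate in the frame of seat between -0.002 and 0.003 m and angle between the z axis of stripper_plate and the z axis of cassette, either way round below 0.08 rad and z of cassette in the frame of stand below 0.0115 m and contact force between the fingers and stripper_plate below 0.05 N), for 0.3 s.
2. both catches are squeezed in while the cassette still sits in the stand (value of joint each of catch_front, catch_rear above 0.004 m and z of cassette in the frame of stand below 0.0115 m), for 0.1 s.
At the end, for the whole second after the job is handed in: Fingers hold the cassette, both catches in over 4 mm, underside over 100 mm above the bench, tilt under 0.15 rad, at rest, touching neither stand nor bystander; plate untouched by fingers and flat in its seat (5 mm off centre, -2 to +3 mm in height, 0.08 rad) (horizontal distance between stripper_plate and seat below 0.005 m and z of stripper_plate in the frame of seat between -0.002 and 0.003 m and angle between the z axis of stripper_plate and the z axis of cassette, either way round below 0.08 rad and value of joint each of catch_front, catch_rear above 0.004 m and contact force between the fingers and stripper_plate below 0.3 N and height (world z) of cassette above 0.1 m and angle between cassette's own z axis and vertical below 0.15 rad and linear speed of each of cassette, stripper_plate below 0.03 m/s and angular speed of cassette below 0.2 rad/s and contact force between the fingers and cassette above 4 N and contact force between cassette and stand below 0.1 N and contact force between cassette and spacer_ring below 0.1 N and contact force between cassette and spare_die below 0.1 N and contact force between cassette and spare_punch below 0.1 N and contact force between cassette and spring_punch below 0.1 N and contact force between cassette and slotted_die below 0.1 N and contact force between cassette and spray_can below 0.1 N and contact force between cassette and parts_bin below 0.1 N); the arm keeps its last pose, push and grip.
It fails at once if a bystander is moved by more than 20 mm (distance of any of spacer_ring, spare_die, spare_punch, spring_punch, slotted_die, spray_can, parts_bin from where it was at the start of the episode above 0.02 m).
It fails at once if the plate is dropped (falls freely by more than about 2 cm) (linear speed of stripper_plate above 0.6 m/s and contact force between each of the fingers, cassette and stripper_plate below 0.02 N).
It also fails if it takes over 51 s, if anything falls off the work surface, if the arm or the gripper's body presses on something with over 40 N, if the wrist force passes 120 N, or if a joint passes its speed limit or range.

ROBOT

A 7-joint arm with a two-finger parallel gripper is mounted at the origin on the work surface. World frame = base frame: x ahead of the robot, y to its left, z up, the work surface at z = 0. Lengths are in m, angles in rad, forces in N, time in s.
With the tool pointing down it reaches from about 0.4 to 0.85 m from the base axis. Payload 6.9 kg.
Tool frame: the origin (TCP) lies on the centre line of the jaws, within the pads' length; the fingertips stand 17 mm ahead of it and the grasp point (between the pads) lies 2 mm behind it; z points along the fingers, y is the direction in which the jaws open and shut (so a half turn about z gives the same grasp; the last joint's range is limited). The gripper opens to 85 mm and grips with 20 to 120 N. Pads are 22 mm wide; open, the fingers measure 114 mm over their backs; the gripper's body (76 mm by 85 mm) begins 54 mm behind the grasp point. The pads swing forward as they close: fully open they stand 13 mm farther back than shut.
Start: joints at [1.23, 0.507, -0.238, 1.5, 0.126, 1.149, -0.155], TCP at [0.27, -0.564, 0.212] pointing down, gripper open.
Joint ranges: [-3.08, 3.08], [-0.24, 2.05], [-1.43, 1.35], [0, 2.5], [-1.52, 4.66], [0.17, 1.96], [-2.89, 2.89]. Speed limits (rad/s): [2.39, 2.39, 3.14, 3.14, 3.14, 3.14, 3.14].

INTERFACE

Orientations are given as a rotation vector (axis times angle).
In Python, from workcell import env gives the robot as it stands.
- The arm moves only by the tool servo_tool, never from a script. Its argument "commands" is a list of rows, each an object with "xyz": the shift along the tool's x, y, z as a fraction of full scale, a list of three; "rotation": the turn, a rotation vector about the tool's x, y, z as a fraction of full scale, a list of three; "jaw": the opening, from -1 (shut) to 1 (fully open). In form: [{"xyz": [tx, ty, tz], "rotation": [wx, wy, wz], "jaw": jaw}, ...]. A call has 1 to 5 rows; each row shifts and turns the commanded pose from where the row before left it, along the tool's axes as they then stand; what a row does not reach is not made up. Full scale, the value 1, is 0.03 m for a shift and 0.1 rad for a turn. A row lasts 1/10 s, in which the tool goes at most 50 mm and 8.59 degrees, less where a joint would pass 70% of its speed; a pose out of reach is approached as far as the arm can. A call with a number of a shift or a turn outside -1 to 1 is refused whole. A call with a gripper value outside its range is refused whole. The fingers move at their own pace and stop on an object; "grip_force" is the grip in N (left out, the last holds). Time passes only in rows, so rows that do not move let the fingers close. It gives the time, the measured TCP pose, the force and the opening at its end, in the units of the state.
- env.read_state(): the state, without advancing time (a new reading comes with each control period).
- env.camera(name): name is "scene" or "top"; returns a dict with "color" (480x640x3 uint8, red, green, blue), "intrinsics" (3x3 intrinsics, pixels), "rvec" (rotation vector, rad) and "tvec" (3), from world to camera coordinates, as OpenCV has them. Camera axes: x right, y down, z forward; pixel columns grow to the right and rows downward; lengths in m; the calibration is good to about 2 mm. A picture is of the moment at which its call begins. There is no depth.
- env.sign_off(): hands the job in, once; it reports no verdict.
The state is a dict: "t": time; "q": joint angles; "joint_velocities": joint speeds; "effort": joint torques, N m; "ee_pos": TCP position; "tcp_rot": TCP orientation; "wrist_force": force on the tool from outside, world axes, zero at the start; "torque": the same for the moment, N m; "opening": finger opening in m.
Only numpy, scipy, OpenCV 4.12 (cv2) and the standard library are available. Lean on these libraries where they do the work, as an engineer would, in place of code of your own. Each camera call takes 0.05 s, during which the arm holds its last target. There are 200 camera calls.

## Working session

There is one attempt and no reset: what is moved stays moved. The work goes in short steps, Python scripts to look and compute and a tool call to move; the robot and the scene stay as the last step left them, time stands still between calls to the robot, and variables do not carry over. Pictures are saved under pics/ and viewed, about 8 in all and at most 12, crops included, and the job is handed in when it is done.

Besides the shell and the picture viewer there is one more tool, called after ">>>" as a command line: name --argument value ..., lists and objects as JSON in quotes. servo_tool: Moves the arm, as the interface text tells. Its arguments: {"type":"object","properties":{"commands":{"type":"array","items":{"type":"object","properties":{"xyz":{"type":"array","items":{"type":"number"}},"rotation":{"type":"array","items":{"type":"number"}},"jaw":{"type":"number"}}}},"grip_force":{"type":"number"}},"required":["commands"]}

```bash
mkdir -p pics; cat > h.py <<'E'
import numpy as np, cv2
from workcell import env
def snap(name,fn):
    c=env.camera(name); cv2.imwrite(fn,c["color"][:,:,::-1]); np.savez(fn+".npz",**{k:np.array(v) for k,v in c.items()}); return c
def ray(c,u,v,z):
    R=cv2.Rodrigues(np.array(c["rvec"],float))[0]; t=np.array(c["tvec"],float).ravel()
    o=-R.T@t; d=R.T@np.linalg.inv(np.array(c["intrinsics"]))@np.array([u,v,1.])
    return o+d*(z-o[2])/d[2]
def proj(c,P):
    return cv2.projectPoints(np.array(P,float).reshape(-1,1,3),np.array(c["rvec"],float),np.array(c["tvec"],float),np.array(c["intrinsics"],float),None)[0].reshape(-1,2)
E
python3 - <<'E'
from h import *
for n in("top","scene"):
    c=snap(n,f"pics/{n}0.png"); R=cv2.Rodrigues(np.array(c["rvec"]))[0]; print(n,-R.T@np.array(c["tvec"]),c["intrinsics"])
print(env.read_state())
E
```

```text
top [ 0.42857586 -0.04897169  1.21570342] [[606.90816584   0.         308.25287897]
 [  0.         606.90816584 239.73884673]
 [  0.           0.           1.        ]]
scene [1.24161156 0.42182304 0.71068146] [[524.22911004   0.         314.87383567]
 [  0.         524.22911004 229.62944247]
 [  0.           0.           1.        ]]
{'t': 0.1, 'q': array([ 1.22953618,  0.508299  , -0.23753984,  1.50101759,  0.12567458,
        1.14885895, -0.15482557]), 'joint_velocities': array([-0.00038355, -0.0034259 ,  0.0003458 , -0.00156006, -0.0002369 ,
       -0.00045445,  0.00019655]), 'effort': array([-5.36612410e-03, -6.21842551e+01, -2.19447188e+00, -2.50206095e+01,
        1.26245257e-02,  7.89110607e-03,  2.64473414e-05]), 'ee_pos': array([ 0.26977782, -0.56326699,  0.21149406]), 'tcp_rot': array([-3.06202209e+00, -6.95573108e-01,  5.39771240e-04]), 'wrist_force': array([-0.20233694, -0.56237591, -0.47241521]), 'torque': array([-0.01127826, -0.00958832,  0.01764038]), 'opening': 0.08542706776902502}
```

View pics/top0.png

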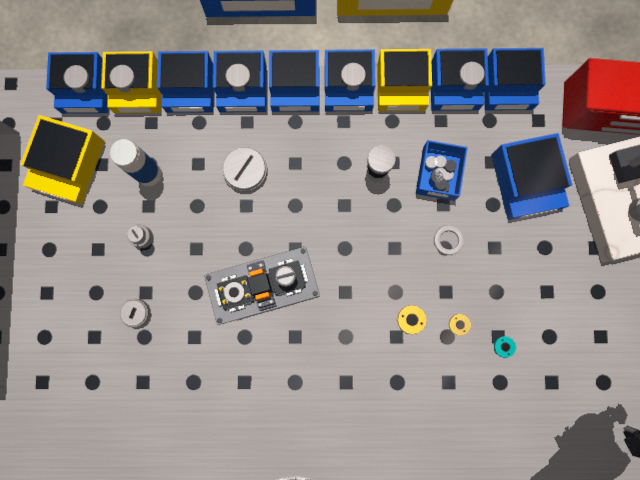

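View pics/scene0.png

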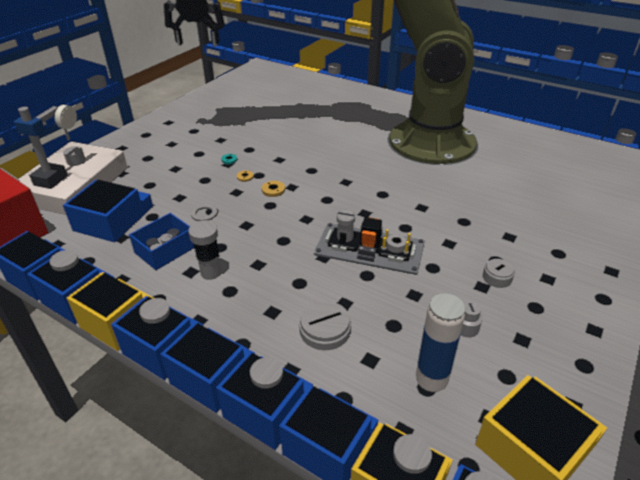

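The top view shows the stand near (262,286), with the die at its left end (234,292) and the punch at its right end (286,275). The small brass disc is at (460,325), the larger one at (412,320) and the turquoise one at (505,347). I'll enlarge the crops.

```bash
python3 - <<'E'
import cv2,numpy as np
a=cv2.imread("pics/top0.png")
A=cv2.resize(a[240:330,200:325],None,fx=6,fy=6,interpolation=cv2.INTER_CUBIC)
cv2.imwrite("pics/c1.png",A)
from h import *
c=np.load("pics/top0.png.npz")
h=cv2.cvtColor(a,cv2.COLOR_BGR2HSV)
m=cv2.inRange(h,(12,90,80),(35,255,255)); m[:300]=0; m[350:]=0; m[:,:380]=0
n,_,st,ce=cv2.connectedComponentsWithStats(m)
for i in range(1,n):
    if st[i,4]>20:
        x,y,w,hh,_=st[i]; u,v=x+(w-1)/2,y+(hh-1)/2
        p=ray(c,u,v,.008); print(st[i],ce[i],p,'diam',w*1.2077/606.9,hh*1.2077/606.9)
for u,v in [(234,292),(286,275)]: print(ray(c,u,v,.036))
E
```

```text
[397 305  30  30 571] [411.45008757 319.41155867] [ 0.42229207 -0.23145063  0.008     ] diam 0.05969846762234306 0.05969846762234306
[449 314  22  21 313] [459.33865815 324.21086262] [ 0.41345741 -0.32523047  0.008     ] diam 0.043778876256384915 0.04178892733564014
[0.47567812 0.11545711 0.036     ]
[0.50851312 0.01449139 0.036     ]
```

View pics/c1.png

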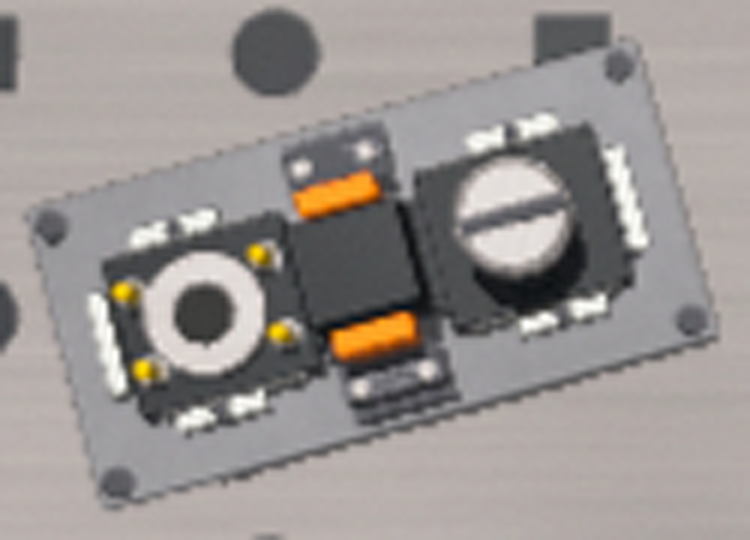

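The crop shows the stand corners at (28,212), (632,38), (720,338) and (105,508). The pins are at (125,292), (258,254), (281,332) and (145,370), the die centre is at (205,312), and the orange pads are at (338,194) and (373,335).

```bash
python3 - <<'E'
from h import *
c=np.load("pics/top0.png.npz")
f=lambda x,y,z: ray(c,200+(x+.5)/6-.5,240+(y+.5)/6-.5,z)
C=np.array([f(x,y,.008) for x,y in[(28,212),(632,38),(720,338),(105,508)]])
print(C); print('ctr',C.mean(0)); 
for i in range(4): print(np.linalg.norm(C[i]-C[i-1]))
# cassette +y toward die: from right to left edges
d=(C[0]+C[3]-C[1]-C[2])/2; yaw=np.arctan2(-d[0],d[1]); print('yaw',yaw)
ey=d[:2]/np.linalg.norm(d[:2]); print('seat from stand',C.mean(0)[:2]+.053*ey)
P=np.array([f(x,y,.048) for x,y in[(125,292),(258,254),(281,332),(145,370)]]);print('pins',P.mean(0),P)
D=(P[0]+P[3]-P[1]-P[2])/2;print('yawpins',np.arctan2(-D[0],D[1]),np.linalg.norm(D))
print('die',f(205,312,.036))
g=np.array([f(338,194,.0615),f(373,335,.0615)]);print('pads',g,g.mean(0),np.linalg.norm(g[0]-g[1]))
from scipy.spatial.transform import Rotation as Ro
s=env.read_state();print(Ro.from_rotvec(s['tcp_rot']).as_matrix())
E
```

```text
[[ 0.51091242  0.17940519  0.008     ]
 [ 0.56864036 -0.02171789  0.008     ]
 [ 0.46878711 -0.05077688  0.008     ]
 [ 0.41329336  0.15194945  0.008     ]]
ctr [0.49040831 0.06471497 0.008     ]
0.10140660003509842
0.20924389988161404
0.10399565320134983
0.21018449834235936
yaw 0.2733390090371865
seat from stand [0.47610107 0.11574734]
pins [0.47601944 0.11515904 0.048     ] [[0.48243809 0.14009467 0.048     ]
 [0.4945403  0.09749377 0.048     ]
 [0.46957484 0.08979898 0.048     ]
 [0.45752455 0.13324872 0.048     ]]
yawpins 0.27363710100748173 0.04468796216415972
die [0.47648601 0.11595554 0.036     ]
pads [[0.51278731 0.07056161 0.0615    ]
 [0.4681118  0.05903058 0.0615    ]] [0.49044955 0.06479609 0.0615    ] 0.04613963403639442
[[ 9.01859699e-01  4.32028495e-01 -6.80951865e-04]
 [ 4.32029031e-01 -9.01858540e-01  1.44563935e-03]
 [ 1.04351400e-05 -1.59795485e-03 -9.99998723e-01]]
```

>>> servo_tool --commands '[{"xyz": [0, 0, 0], "rotation": [0, 0, -1], "jaw": 1}, {"xyz": [0, 0, 0], "rotation": [0, 0, -1], "jaw": 1}, {"xyz": [0, 0, 0], "rotation": [0, 0, -1], "jaw": 1}, {"xyz": [0, 0, 0], "rotation": [0, 0, -1], "jaw": 1}, {"xyz": [0, 0, 0], "rotation": [0, 0, -1], "jaw": 1}]'

```text
t: 0.6
ee_pos: [0.2698, -0.5634, 0.2117]
tcp_rot: [-2.792, -1.438, -0.0]
wrist_force: [0.3, -0.5, 1.3]
opening: 0.0855
```

>>> servo_tool --commands '[{"xyz": [0, 0, 0], "rotation": [0, 0, -1], "jaw": 1}, {"xyz": [0, 0, 0], "rotation": [0, 0, -1], "jaw": 1}, {"xyz": [0, 0, 0], "rotation": [0, 0, -1], "jaw": 1}, {"xyz": [0, 0, 0], "rotation": [0, 0, -1], "jaw": 1}, {"xyz": [0, 0, 0], "rotation": [0, 0, -1], "jaw": 1}]'

```text
t: 1.1
ee_pos: [0.2698, -0.5634, 0.2118]
tcp_rot: [-2.35, -2.084, -0.0]
wrist_force: [-1.2, -0.4, -0.6]
opening: 0.0851
```

>>> servo_tool --commands '[{"xyz": [0, 0, 0], "rotation": [0, 0, -1], "jaw": 1}, {"xyz": [0, 0, 0], "rotation": [0, 0, -1], "jaw": 1}, {"xyz": [0, 0, 0], "rotation": [0, 0, -1], "jaw": 1}, {"xyz": [0, 0, 0], "rotation": [0, 0, -0.98], "jaw": 1}, {"xyz": [0, 0, 0], "rotation": [0, 0, 0], "jaw": 0.4}]'

```text
t: 1.6
ee_pos: [0.2697, -0.5635, 0.2117]
tcp_rot: [-1.895, -2.505, -0.001]
wrist_force: [-0.1, 0.2, -0.9]
opening: 0.0725
```

```bash
cat > d.py <<'E'
import sys
from h import *
from scipy.spatial.transform import Rotation as Ro
def delta(x,y,z,ang=.2735):
    s=env.read_state(); R=Ro.from_rotvec(s['tcp_rot']).as_matrix(); p=s['ee_pos']
    print('t',s['t'],'p',p.round(4),'F',s['wrist_force'].round(1),'op',round(s['opening'],4),'q7',s['q'][6])
    print('tooly ang',np.arctan2(R[1,1],R[0,1]),'tilt',R[2,:2].round(4)); print('delta fs',(R.T@(np.array([x,y,z])-p)/.03).round(2))
if __name__=="__main__": delta(*map(float,sys.argv[1:4]))
E
python3 d.py 0.4135 -0.3252 0.08
```

```text
t 1.6 p [ 0.2697 -0.5635  0.2117] F [-0.1  0.2 -0.9] op 0.0725 q7 1.0642988954066934
tooly ang 0.27526747210542674 tilt [0.0011 0.    ]
delta fs [6.34 6.77 4.4 ]
```

>>> servo_tool --commands '[{"xyz": [0.8, 0.85, 0.5], "rotation": [0, 0, 0], "jaw": 0.4}, {"xyz": [0.8, 0.85, 0.5], "rotation": [0, 0, 0], "jaw": 0.4}, {"xyz": [0.8, 0.85, 0.5], "rotation": [0, 0, 0], "jaw": 0.4}, {"xyz": [0.8, 0.85, 0.5], "rotation": [0, 0, 0], "jaw": 0.4}, {"xyz": [0.8, 0.85, 0.5], "rotation": [0, 0, 0], "jaw": 0.4}]'

```text
t: 2.1
ee_pos: [0.3607, -0.4124, 0.1367]
tcp_rot: [-1.902, -2.5, -0.0]
wrist_force: [0.2, -0.6, -0.1]
opening: 0.0598
```

>>> servo_tool --commands '[{"xyz": [0.8, 0.84, 0.6], "rotation": [0, 0, 0], "jaw": 0.4}, {"xyz": [0.8, 0.84, 0.6], "rotation": [0, 0, 0], "jaw": 0.4}, {"xyz": [0.74, 0.84, 0.6], "rotation": [0, 0, 0], "jaw": 0.4}, {"xyz": [0, 0, 0], "rotation": [0, 0, 0], "jaw": 0.4}]'

```text
t: 2.5
ee_pos: [0.4161, -0.32, 0.0817]
tcp_rot: [-1.89, -2.506, -0.005]
wrist_force: [0.8, -0.6, -0.3]
opening: 0.0596
```

```bash
python3 d.py 0.4135 -0.3252 0.03; python3 - <<'E'
from h import *
s=snap("scene","pics/s1.png"); t=snap("top","pics/t1.png")
a=cv2.resize(t["color"][280:370,400:520,::-1],(400,300),interpolation=cv2.INTER_CUBIC)
u,v=proj(s,[.4135,-.3252,.03])[0].astype(int); print(u,v)
b=cv2.resize(s["color"][v-45:v+45,u-60:u+60,::-1],(400,300),interpolation=cv2.INTER_CUBIC)
cv2.imwrite("pics/c2.png",np.hstack([a,b]))
E
```

```text
t 2.5 p [ 0.4161 -0.32    0.0817] F [ 0.8 -0.6 -0.3] op 0.0596 q7 0.47529602515149155
tooly ang 0.27837658665759213 tilt [0.0042 0.0005]
delta fs [-0.15 -0.13  1.72]
242 166
```

View pics/c2.png

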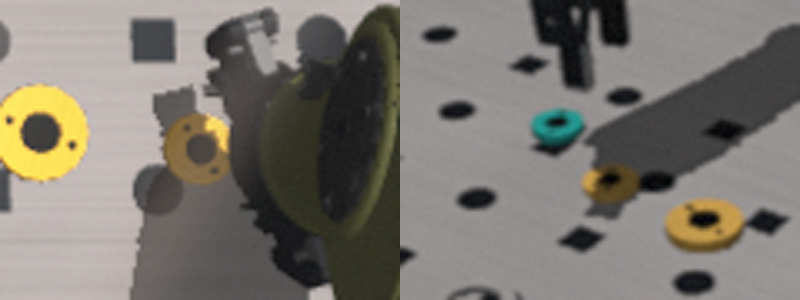

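```bash
python3 d.py 0.4135 -0.3252 0.03; python3 - <<'E'
from h import *
s=np.load("pics/s1.png.npz");t=np.load("pics/t1.png.npz")
p=np.array([.4135,-.3252,0]);e=np.array([.962,.275,0])
for z in(.0,.065,.075):
  q=[p+e*k+[0,0,z] for k in(-.03,0,.03)]
  print(z,'scene',((proj(s,q)-[182,121])*3.333+[400,0]).round().tolist(),'top',((proj(t,q)-[400,280])*3.333).round().tolist())
E
```

```text
t 2.6 p [ 0.4143 -0.3248  0.083 ] F [-0.3 -0.5  0.4] op 0.0597 q7 0.47913782445003256
tooly ang 0.2739782224573572 tilt [ 0.0008 -0.0007]
delta fs [-0.01 -0.03  1.77]
0.0 scene [[622.0, 166.0], [606.0, 187.0], [590.0, 209.0]] top [[211.0, 196.0], [195.0, 146.0], [180.0, 97.0]]
0.065 scene [[614.0, 91.0], [598.0, 111.0], [581.0, 132.0]] top [[238.0, 200.0], [222.0, 148.0], [205.0, 96.0]]
0.075 scene [[612.0, 79.0], [596.0, 99.0], [580.0, 120.0]] top [[243.0, 201.0], [226.0, 148.0], [209.0, 96.0]]
```

The disc at crop (197,148) matches the measured plate spot, predicted at (195,146). The jaws straddle it, so I'll descend with a force guard.

>>> servo_tool --commands '[{"xyz": [0, 0, 0.6], "rotation": [0, 0, 0], "jaw": 0.4}, {"xyz": [0, 0, 0.6], "rotation": [0, 0, 0], "jaw": 0.4}, {"xyz": [0, 0, 0.5], "rotation": [0, 0, 0], "jaw": 0.4}, {"xyz": [0, 0, 0], "rotation": [0, 0, 0], "jaw": 0.4}]'

```text
t: 3.0
ee_pos: [0.4123, -0.3266, 0.0311]
tcp_rot: [-1.9, -2.498, 0.001]
wrist_force: [-1.0, 0.2, -0.8]
opening: 0.0596
```

```bash
python3 d.py 0.4135 -0.3252 0.02; python3 - <<'E'
from h import *
s=snap("scene","pics/s2.png")
cv2.imwrite("pics/c3.png",cv2.resize(s["color"][135:215,190:300,::-1],None,fx=6,fy=6,interpolation=cv2.INTER_CUBIC))
E
```

```text
t 3.0 p [ 0.4123 -0.3266  0.0311] F [-1.   0.2 -0.8] op 0.0596 q7 0.42011225520643974
tooly ang 0.27029164642685094 tilt [ 0.0015 -0.0022]
delta fs [0.04 0.05 0.37]
```

View pics/c3.png

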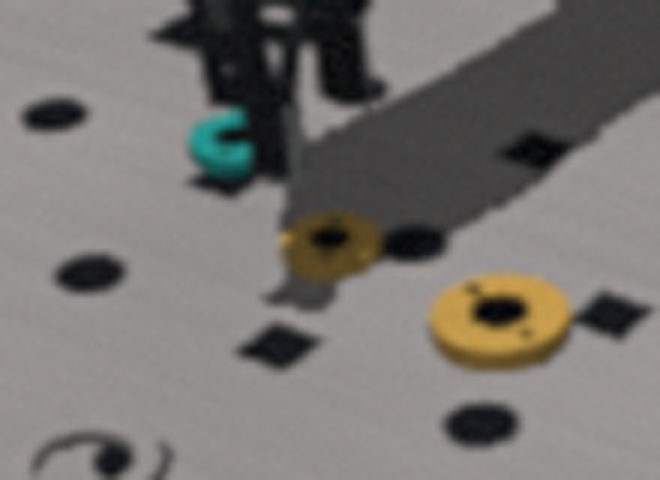

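```bash
python3 - <<'E'
from h import *
a=cv2.imread("pics/scene0.png"); s=np.load("pics/scene0.png.npz"); t=np.load("pics/top0.png.npz")
p=np.array([.2698,-.5634,0]);e=np.array([.432,-.902,0])
crop=cv2.resize(a[0:80,140:250],(440,320),interpolation=cv2.INTER_CUBIC)
for z in(.195,.212,.25):
  q=[p+e*k+[0,0,z] for k in(-.043,0,.043)]
  pp=proj(s,q);print(z,pp.round(1).tolist(),'top',proj(t,q).round(1).tolist())
  for u,v in pp: cv2.circle(crop,(int((u-140)*4),int(v*4)),3,(0,0,255) if z==.195 else (0,255,0),-1)
s2=env.camera("top")
b=s2["color"][270:350,400:510,::-1]
R=.4123,-.3266
b=cv2.resize(b,(440,320),interpolation=cv2.INTER_CUBIC)
e=np.array([.963,.27,0])
for k in(-.03,0,.03):
  u,v=proj(s2,np.array([*R,.02])+e*k)[0]; cv2.circle(b,(int((u-400)*4),int((v-270)*4)),3,(0,0,255),-1)
cv2.imwrite("pics/c4.png",np.hstack([cv2.resize(crop,(400,291)),cv2.resize(b,(400,291))]))
E
```

```text
0.195 [[215.9, 63.7], [200.0, 63.1], [184.1, 62.5]] top [[613.0, 426.5], [636.4, 414.8], [659.7, 403.1]]
0.212 [[215.1, 57.3], [199.0, 56.7], [183.1, 56.2]] top [[618.1, 428.5], [641.9, 416.5], [665.6, 404.6]]
0.25 [[213.1, 42.6], [196.8, 42.1], [180.6, 41.6]] top [[630.3, 433.0], [655.0, 420.6], [679.7, 408.2]]
```

View pics/c4.png

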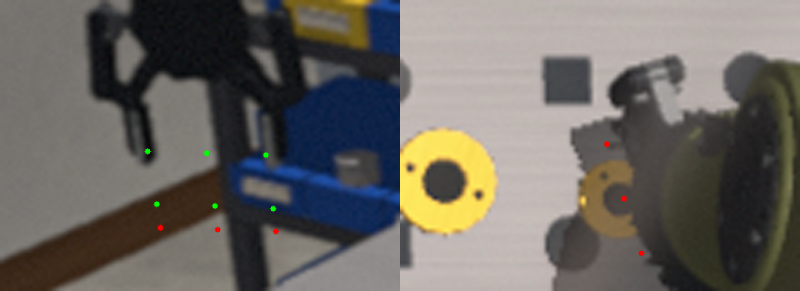

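```bash
python3 - <<'E'
from h import *
s=np.load("pics/s2.png.npz");t=np.load("pics/t1.png.npz")
for z in(.02,.04,.06,.08):
  a,b=ray(s,234.7,164.2,z),ray(s,249.2,151.2,z); m=(a+b)/2
  print(z,a.round(3),b.round(3),m.round(3),np.linalg.norm(a-b).round(4),np.arctan2(*(a-b)[1::-1]).round(3),'top',proj(t,[a,b]).round(1).tolist())
s=np.load("pics/scene0.png.npz")
a=cv2.imread("pics/scene0.png")
for z in(.2,.22,.24,.26): print(z,ray(s,181,43,z).round(3),ray(s,214,45,z).round(3))
E
```

```text
0.02 [ 0.402 -0.361  0.02 ] [ 0.332 -0.37   0.02 ] [ 0.367 -0.365  0.02 ] 0.0704 0.126 top [[479.6, 329.9], [485.6, 366.6]]
0.04 [ 0.427 -0.338  0.04 ] [ 0.359 -0.347  0.04 ] [ 0.393 -0.343  0.04 ] 0.0684 0.126 top [[470.0, 317.3], [475.8, 353.3]]
0.06 [ 0.451 -0.316  0.06 ] [ 0.385 -0.324  0.06 ] [ 0.418 -0.32   0.06 ] 0.0664 0.126 top [[460.1, 304.3], [465.8, 339.7]]
0.08 [ 0.475 -0.293  0.08 ] [ 0.411 -0.301  0.08 ] [ 0.443 -0.297  0.08 ] 0.0643 0.126 top [[450.0, 291.0], [455.4, 325.6]]
0.2 [ 0.193 -0.704  0.2  ] [ 0.157 -0.612  0.2  ]
0.22 [ 0.234 -0.66   0.22 ] [ 0.2   -0.572  0.22 ]
0.24 [ 0.275 -0.616  0.24 ] [ 0.242 -0.531  0.24 ]
0.26 [ 0.316 -0.572  0.26 ] [ 0.285 -0.491  0.26 ]
```

>>> servo_tool --commands '[{"xyz": [0, 0, 0.17], "rotation": [0, 0, 0], "jaw": 0.4}, {"xyz": [0, 0, 0], "rotation": [0, 0, 0], "jaw": 0.4}]'

```text
t: 3.3
ee_pos: [0.414, -0.3261, 0.0274]
tcp_rot: [1.898, 2.503, -0.0]
wrist_force: [1.0, -0.6, -0.3]
opening: 0.0598
```

>>> servo_tool --commands '[{"xyz": [0, 0, 0.15], "rotation": [0, 0, 0], "jaw": 0.4}, {"xyz": [0, 0, 0], "rotation": [0, 0, 0], "jaw": 0.4}]'

```text
t: 3.5
ee_pos: [0.4139, -0.3256, 0.0225]
tcp_rot: [-1.897, -2.504, 0.0]
wrist_force: [0.7, -1.0, 0.3]
opening: 0.0596
```

>>> servo_tool --commands '[{"xyz": [0, 0, 0.12], "rotation": [0, 0, 0], "jaw": 0.4}, {"xyz": [0, 0, 0], "rotation": [0, 0, 0], "jaw": 0.4}]'

```text
t: 3.7
ee_pos: [0.4139, -0.3254, 0.0187]
tcp_rot: [-1.897, -2.504, 0.0]
wrist_force: [0.2, -0.8, -0.3]
opening: 0.0597
```

>>> servo_tool --commands '[{"xyz": [0, 0, 0.05], "rotation": [0, 0, 0], "jaw": 0.4}, {"xyz": [0, 0, 0.0], "rotation": [0, 0, 0], "jaw": 0.4}]'

```text
t: 3.9
ee_pos: [0.414, -0.3255, 0.0174]
tcp_rot: [-1.897, -2.504, -0.0]
wrist_force: [0.6, -0.5, -0.1]
opening: 0.0596
```

```bash
python3 d.py 0.4135 -0.3252 0.012; python3 - <<'E'
from h import *
s=snap("scene","pics/s3.png")
cv2.imwrite("pics/c5.png",cv2.resize(s["color"][135:205,200:290,::-1],None,fx=8,fy=8,interpolation=cv2.INTER_CUBIC))
E
```

```text
t 3.9 p [ 0.414  -0.3255  0.0174] F [ 0.6 -0.5 -0.1] op 0.0596 q7 0.4032563097518803
tooly ang 0.2740823425523418 tilt [ 0.0002 -0.0001]
delta fs [ 0.01 -0.01  0.18]
```

View pics/c5.png

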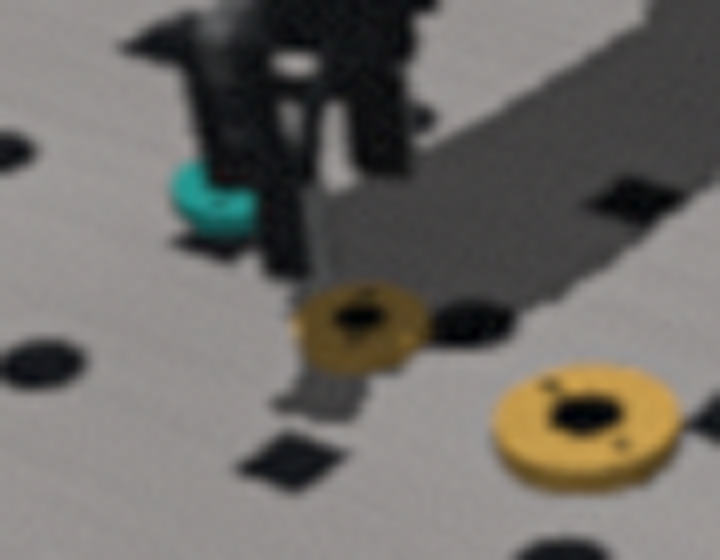

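>>> servo_tool --commands '[{"xyz": [0, 0, 0.1], "rotation": [0, 0, 0], "jaw": 0.4}, {"xyz": [0, 0, 0], "rotation": [0, 0, 0], "jaw": 0.4}]'

```text
t: 4.15
ee_pos: [0.4139, -0.3255, 0.0143]
tcp_rot: [-1.897, -2.504, 0.0]
wrist_force: [0.2, 0.1, 0.2]
opening: 0.0599
```

>>> servo_tool --commands '[{"xyz": [0, 0, 0.08], "rotation": [0, 0, 0], "jaw": 0.4}, {"xyz": [0, 0, 0], "rotation": [0, 0, 0], "jaw": 0.4}]'

```text
t: 4.35
ee_pos: [0.414, -0.3255, 0.0119]
tcp_rot: [-1.897, -2.504, -0.0]
wrist_force: [-0.4, -0.1, -0.2]
opening: 0.0599
```

>>> servo_tool --commands '[{"xyz": [0, 0, 0.07], "rotation": [0, 0, 0], "jaw": 0.4}, {"xyz": [0, 0, 0], "rotation": [0, 0, 0], "jaw": 0.4}]'

```text
t: 4.55
ee_pos: [0.414, -0.3255, 0.0098]
tcp_rot: [-1.897, -2.504, -0.0]
wrist_force: [-0.4, 0.8, -0.7]
opening: 0.0598
```

>>> servo_tool --commands '[{"xyz": [0, 0, 0.07], "rotation": [0, 0, 0], "jaw": 0.4}, {"xyz": [0, 0, 0], "rotation": [0, 0, 0], "jaw": 0.4}]'

```text
t: 4.75
ee_pos: [0.414, -0.3255, 0.0078]
tcp_rot: [-1.897, -2.504, -0.0]
wrist_force: [0.2, 0.5, -0.1]
opening: 0.0599
```

>>> servo_tool --commands '[{"xyz": [0, 0, 0.07], "rotation": [0, 0, 0], "jaw": 0.4}, {"xyz": [0, 0, 0], "rotation": [0, 0, 0], "jaw": 0.4}]'

```text
t: 4.95
ee_pos: [0.414, -0.3255, 0.0057]
tcp_rot: [-1.897, -2.504, 0.0]
wrist_force: [-0.0, 0.6, -0.2]
opening: 0.0601
```

>>> servo_tool --commands '[{"xyz": [0, 0, 0.07], "rotation": [0, 0, 0], "jaw": 0.4}, {"xyz": [0, 0, 0], "rotation": [0, 0, 0], "jaw": 0.4}]'

```text
t: 5.15
ee_pos: [0.414, -0.3255, 0.0036]
tcp_rot: [-1.897, -2.504, -0.0]
wrist_force: [0.4, -0.9, -0.6]
opening: 0.0598
```

The fingertips are clearly higher than the stated tool frame implies, and the pictures agree with that. I'll keep descending under the force guard.

>>> servo_tool --commands '[{"xyz": [0, 0, 0.1], "rotation": [0, 0, 0], "jaw": 0.4}, {"xyz": [0, 0, 0.1], "rotation": [0, 0, 0], "jaw": 0.4}, {"xyz": [0, 0, 0], "rotation": [0, 0, 0], "jaw": 0.4}]'

```text
t: 5.45
ee_pos: [0.4138, -0.3254, -0.0027]
tcp_rot: [-1.897, -2.503, -0.0]
wrist_force: [-0.2, -0.4, -0.8]
opening: 0.0598
```

>>> servo_tool --commands '[{"xyz": [0, 0, 0.1], "rotation": [0, 0, 0], "jaw": 0.4}, {"xyz": [0, 0, 0.0], "rotation": [0, 0, 0], "jaw": 0.4}]'

```text
t: 5.65
ee_pos: [0.4139, -0.3255, -0.0056]
tcp_rot: [-1.897, -2.504, -0.0]
wrist_force: [0.0, 0.2, 0.3]
opening: 0.06
```

```bash
python3 d.py 0.4135 -0.3252 0.0; python3 - <<'E'
from h import *
s=snap("scene","pics/s4.png");t=snap("top","pics/t4.png")
b=cv2.resize(s["color"][140:200,205:285,::-1],(480,360),interpolation=cv2.INTER_CUBIC)
a=cv2.resize(t["color"][295:355,430:485,::-1],(320,360),interpolation=cv2.INTER_CUBIC)
cv2.imwrite("pics/c6.png",np.hstack([b,a]))
E
```

```text
t 5.65 p [ 0.4139 -0.3255 -0.0056] F [0.  0.2 0.3] op 0.06 q7 0.3757747719662843
tooly ang 0.2740417878801797 tilt [ 0.0004 -0.0003]
delta fs [ 0.01 -0.01 -0.19]
```

View pics/c6.png

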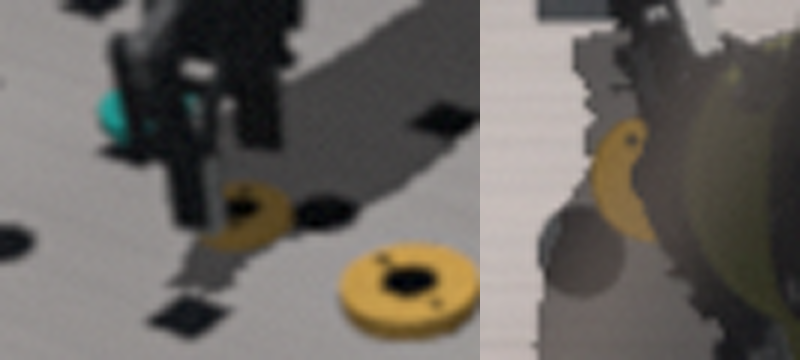

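Crop: the near tip is at (200,228), the far tip at (262,150) and the disc centre at (245,205). The jaws straddle the disc with the tips about 15 mm above the bench.

>>> servo_tool --commands '[{"xyz": [0, 0, 0.12], "rotation": [0, 0, 0], "jaw": 0.4}, {"xyz": [0, 0, 0.12], "rotation": [0, 0, 0], "jaw": 0.4}, {"xyz": [0, 0, 0], "rotation": [0, 0, 0], "jaw": 0.4}]'

```text
t: 6.05
ee_pos: [0.4138, -0.3254, -0.013]
tcp_rot: [-1.897, -2.503, -0.0]
wrist_force: [0.7, 0.3, -0.6]
opening: 0.0597
```

>>> servo_tool --commands '[{"xyz": [0, 0, 0.07], "rotation": [0, 0, 0], "jaw": 0.4}, {"xyz": [0, 0, 0], "rotation": [0, 0, 0], "jaw": 0.4}]'

```text
t: 6.25
ee_pos: [0.414, -0.3255, -0.0147]
tcp_rot: [-1.897, -2.504, -0.0]
wrist_force: [-0.1, -0.5, 0.4]
opening: 0.0596
```

>>> servo_tool --commands '[{"xyz": [0, 0, 0.06], "rotation": [0, 0, 0], "jaw": 0.4}, {"xyz": [0, 0, 0], "rotation": [0, 0, 0], "jaw": 0.4}]'

```text
t: 6.45
ee_pos: [0.414, -0.3256, -0.0165]
tcp_rot: [-1.897, -2.504, 0.0]
wrist_force: [0.8, 0.4, -0.6]
opening: 0.0595
```

>>> servo_tool --commands '[{"xyz": [0, 0, 0.06], "rotation": [0, 0, 0], "jaw": 0.4}, {"xyz": [0, 0, 0], "rotation": [0, 0, 0], "jaw": 0.4}]'

```text
t: 6.65
ee_pos: [0.414, -0.3255, -0.0183]
tcp_rot: [-1.897, -2.504, 0.0]
wrist_force: [0.3, 0.2, 0.2]
opening: 0.0601
```

>>> servo_tool --commands '[{"xyz": [0, 0, 0], "rotation": [0, 0, 0], "jaw": 0.15}, {"xyz": [0, 0, 0], "rotation": [0, 0, 0], "jaw": 0.15}]' --grip_force 30

```text
t: 6.85
ee_pos: [0.4141, -0.3256, -0.0181]
tcp_rot: [1.897, 2.504, 0.0]
wrist_force: [0.0, 0.2, 0.3]
opening: 0.0492
```

>>> servo_tool --commands '[{"xyz": [0, 0, 0.05], "rotation": [0, 0, 0], "jaw": 0.15}, {"xyz": [0, 0, 0], "rotation": [0, 0, 0], "jaw": 0.15}]'

```text
t: 7.05
ee_pos: [0.414, -0.3255, -0.0198]
tcp_rot: [-1.897, -2.504, -0.0]
wrist_force: [-0.1, 0.7, 0.2]
opening: 0.0488
```

>>> servo_tool --commands '[{"xyz": [0, 0, 0.05], "rotation": [0, 0, 0], "jaw": 0.15}, {"xyz": [0, 0, 0], "rotation": [0, 0, 0], "jaw": 0.15}]'

```text
t: 7.25
ee_pos: [0.414, -0.3255, -0.0213]
tcp_rot: [-1.897, -2.504, -0.0]
wrist_force: [-0.2, -0.2, 0.2]
opening: 0.0493
```

>>> servo_tool --commands '[{"xyz": [0, 0, 0.05], "rotation": [0, 0, 0], "jaw": 0.15}, {"xyz": [0, 0, 0], "rotation": [0, 0, 0], "jaw": 0.15}]'

```text
t: 7.45
ee_pos: [0.4142, -0.3256, -0.0218]
tcp_rot: [1.897, 2.504, -0.001]
wrist_force: [-2.1, 1.9, 11.3]
opening: 0.0492
```

Bench contact at z ≈ -0.0215. I'll back off 3 mm and close.

>>> servo_tool --commands '[{"xyz": [0, 0, -0.11], "rotation": [0, 0, 0], "jaw": 0.15}, {"xyz": [0, 0, 0], "rotation": [0, 0, 0], "jaw": 0.05}, {"xyz": [0, 0, 0], "rotation": [0, 0, 0], "jaw": -0.1}, {"xyz": [0, 0, 0], "rotation": [0, 0, 0], "jaw": -0.2}, {"xyz": [0, 0, 0], "rotation": [0, 0, 0], "jaw": -0.2}]' --grip_force 30

```text
t: 7.95
ee_pos: [0.4141, -0.3258, -0.0189]
tcp_rot: [1.897, 2.504, -0.001]
wrist_force: [-1.9, 0.9, 7.2]
opening: 0.0405
```

>>> servo_tool --commands '[{"xyz": [0, 0, 0], "rotation": [0, 0, 0], "jaw": -0.2}, {"xyz": [0, 0, 0], "rotation": [0, 0, 0], "jaw": -0.2}]'

```text
t: 8.15
ee_pos: [0.4141, -0.3257, -0.0189]
tcp_rot: [1.897, 2.504, -0.001]
wrist_force: [-2.1, 0.7, 9.0]
opening: 0.04
```

Held at 40 mm, where an empty jaw would read 34 mm. I'll lift gently.

>>> servo_tool --commands '[{"xyz": [0, 0, -0.1], "rotation": [0, 0, 0], "jaw": -0.2}, {"xyz": [0, 0, -0.3], "rotation": [0, 0, 0], "jaw": -0.2}, {"xyz": [0, 0, -0.5], "rotation": [0, 0, 0], "jaw": -0.2}, {"xyz": [0, 0, -0.6], "rotation": [0, 0, 0], "jaw": -0.2}, {"xyz": [0, 0, -0.6], "rotation": [0, 0, 0], "jaw": -0.2}]' --grip_force 40

```text
t: 8.65
ee_pos: [0.4139, -0.3254, 0.0445]
tcp_rot: [-1.897, -2.504, -0.0]
wrist_force: [-0.3, -0.4, -0.6]
opening: 0.0397
```

>>> servo_tool --commands '[{"xyz": [0, 0, -0.6], "rotation": [0, 0, 0], "jaw": -0.2}, {"xyz": [0, 0, -0.6], "rotation": [0, 0, 0], "jaw": -0.2}, {"xyz": [0, 0, 0], "rotation": [0, 0, 0], "jaw": -0.2}]'

```text
t: 8.95
ee_pos: [0.4153, -0.3262, 0.082]
tcp_rot: [1.895, 2.501, 0.0]
wrist_force: [0.0, -1.0, -0.1]
opening: 0.0398
```

```bash
python3 d.py 0.4762 0.1155 0.08
```

```text
t 8.95 p [ 0.4153 -0.3262  0.082 ] F [ 0.  -1.  -0.1] op 0.0398 q7 0.47547127944706014
tooly ang 0.27386686738623717 tilt [-0.003   0.0025]
delta fs [13.63  5.94  0.04]
```

>>> servo_tool --commands '[{"xyz": [0.5, 0.2, -0.1], "rotation": [0, 0, 0], "jaw": -0.2}, {"xyz": [0.8, 0.35, 0], "rotation": [0, 0, 0], "jaw": -0.2}, {"xyz": [0.8, 0.35, 0], "rotation": [0, 0, 0], "jaw": -0.2}, {"xyz": [0.8, 0.35, 0], "rotation": [0, 0, 0], "jaw": -0.2}, {"xyz": [0.8, 0.35, 0], "rotation": [0, 0, 0], "jaw": -0.2}]'

```text
t: 9.45
ee_pos: [0.4296, -0.2033, 0.0819]
tcp_rot: [-1.895, -2.503, -0.0]
wrist_force: [1.3, 0.3, -1.3]
opening: 0.0393
```

>>> servo_tool --commands '[{"xyz": [0.8, 0.35, 0], "rotation": [0, 0, 0], "jaw": -0.2}, {"xyz": [0.8, 0.35, 0], "rotation": [0, 0, 0], "jaw": -0.2}, {"xyz": [0.8, 0.35, 0], "rotation": [0, 0, 0], "jaw": -0.2}, {"xyz": [0.8, 0.35, 0], "rotation": [0, 0, 0], "jaw": -0.2}, {"xyz": [0.8, 0.35, 0], "rotation": [0, 0, 0], "jaw": -0.2}]'

```text
t: 9.95
ee_pos: [0.4473, -0.0737, 0.082]
tcp_rot: [-1.895, -2.503, 0.001]
wrist_force: [-0.0, 0.2, -0.9]
opening: 0.0393
```

>>> servo_tool --commands '[{"xyz": [0.8, 0.35, 0], "rotation": [0, 0, 0], "jaw": -0.2}, {"xyz": [0.8, 0.35, 0], "rotation": [0, 0, 0], "jaw": -0.2}, {"xyz": [0.8, 0.35, 0], "rotation": [0, 0, 0], "jaw": -0.2}, {"xyz": [0.8, 0.35, 0], "rotation": [0, 0, 0], "jaw": -0.2}, {"xyz": [0.8, 0.35, 0], "rotation": [0, 0, 0], "jaw": -0.2}]'

```text
t: 10.45
ee_pos: [0.4651, 0.0557, 0.082]
tcp_rot: [-1.895, -2.504, 0.001]
wrist_force: [0.6, 0.2, -0.9]
opening: 0.0395
```

>>> servo_tool --commands '[{"xyz": [0.8, 0.35, 0], "rotation": [0, 0, 0], "jaw": -0.2}, {"xyz": [0.3, 0.15, 0], "rotation": [0, 0, 0], "jaw": -0.2}, {"xyz": [0, 0, 0], "rotation": [0, 0, 0], "jaw": -0.2}, {"xyz": [0, 0, 0], "rotation": [0, 0, 0], "jaw": -0.2}]'

```text
t: 10.85
ee_pos: [0.4711, 0.0886, 0.0822]
tcp_rot: [-1.897, -2.504, 0.003]
wrist_force: [0.2, -0.2, -0.8]
opening: 0.0394
```

```bash
python3 d.py 0.4762 0.1155 0.04
```

```text
t 10.85 p [0.4711 0.0886 0.0822] F [ 0.2 -0.2 -0.8] op 0.0394 q7 -0.3722143030997924
tooly ang 0.2739960439397019 tilt [-0.0006 -0.0017]
delta fs [0.82 0.41 1.41]
```

>>> servo_tool --commands '[{"xyz": [0.42, 0.21, 0], "rotation": [0, 0, 0], "jaw": -0.2}, {"xyz": [0.4, 0.2, 0], "rotation": [0, 0, 0], "jaw": -0.2}, {"xyz": [0, 0, 0.4], "rotation": [0, 0, 0], "jaw": -0.2}, {"xyz": [0, 0, 0.4], "rotation": [0, 0, 0], "jaw": -0.2}, {"xyz": [0, 0, 0], "rotation": [0, 0, 0], "jaw": -0.2}]'

```text
t: 11.35
ee_pos: [0.4756, 0.1155, 0.0566]
tcp_rot: [-1.896, -2.502, 0.005]
wrist_force: [-0.8, -0.2, -0.7]
opening: 0.0395
```

```bash
python3 d.py 0.4762 0.1155 0.03; python3 - <<'E'
from h import *
s=snap("scene","pics/s5.png");t=snap("top","pics/t5.png")
b=cv2.resize(s["color"][195:280,310:430,::-1],(508,360),interpolation=cv2.INTER_CUBIC)
a=cv2.resize(t["color"][255:335,200:265,::-1],(292,360),interpolation=cv2.INTER_CUBIC)
cv2.imwrite("pics/c7.png",np.hstack([b,a]))
# predicted plate rim centre/ends for TCP xy, and pins in these crops
e=np.array([.963,.27,0]);n=np.array([-.27,.963,0])
S=np.array([.4762,.1155,0])
for z in(.036,.06,.07,.08): print(z,((proj(s,[S+[0,0,z],S+n*.021+[0,0,z],S-n*.021+[0,0,z],S+e*.021+[0,0,z]])-[310,195])*4.235).round().tolist())
E
```

```text
t 11.35 p [0.4756 0.1155 0.0566] F [-0.8 -0.2 -0.7] op 0.0395 q7 -0.45324383465497736
tooly ang 0.27386110077663883 tilt [-0.0003 -0.004 ]
delta fs [-0.01  0.02  0.89]
0.036 [[359.0, 188.0], [404.0, 196.0], [316.0, 180.0], [351.0, 216.0]]
0.06 [[364.0, 149.0], [409.0, 157.0], [319.0, 141.0], [356.0, 176.0]]
0.07 [[366.0, 132.0], [411.0, 140.0], [321.0, 124.0], [358.0, 159.0]]
0.08 [[368.0, 115.0], [413.0, 123.0], [323.0, 107.0], [359.0, 142.0]]
```

View pics/c7.png

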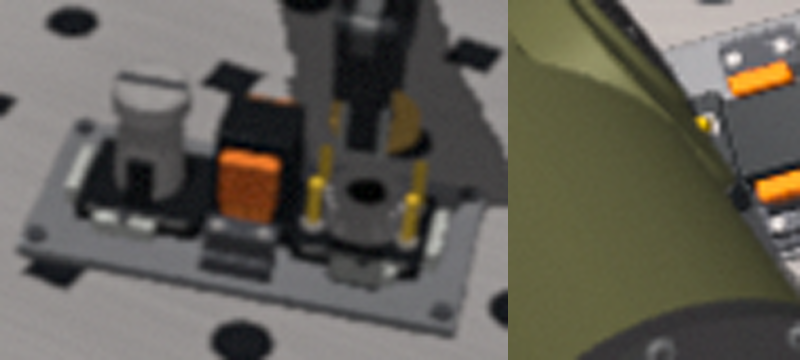

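The plate hangs over the die: its edges at u≈330 and 420 agree with the bore at (367,190) once perspective is allowed for. I expect it to seat at TCP z ≈ 0.017. Descending with a force guard.

>>> servo_tool --commands '[{"xyz": [0, 0, 0.4], "rotation": [0, 0, 0], "jaw": -0.2}, {"xyz": [0, 0, 0.35], "rotation": [0, 0, 0], "jaw": -0.2}, {"xyz": [0, 0, 0], "rotation": [0, 0, 0], "jaw": -0.2}, {"xyz": [0, 0, 0], "rotation": [0, 0, 0], "jaw": -0.2}]'

```text
t: 11.85
ee_pos: [0.4768, 0.1165, 0.0358]
tcp_rot: [-1.897, -2.504, 0.001]
wrist_force: [-0.3, -0.2, -0.9]
opening: 0.0395
```

```bash
python3 d.py 0.4762 0.1155 0.0171
```

```text
t 11.85 p [0.4768 0.1165 0.0358] F [-0.3 -0.2 -0.9] op 0.0395 q7 -0.4831458981108714
tooly ang 0.27413212147636035 tilt [ 0.0001 -0.001 ]
delta fs [-0.03 -0.03  0.62]
```

>>> servo_tool --commands '[{"xyz": [-0.03, -0.03, 0.07], "rotation": [0, 0, 0], "jaw": -0.2}, {"xyz": [0, 0, 0.07], "rotation": [0, 0, 0], "jaw": -0.2}, {"xyz": [0, 0, 0], "rotation": [0, 0, 0], "jaw": -0.2}]'

```text
t: 12.15
ee_pos: [0.4765, 0.1153, 0.0319]
tcp_rot: [1.897, 2.504, -0.0]
wrist_force: [0.3, -0.1, -1.1]
opening: 0.0396
```

>>> servo_tool --commands '[{"xyz": [0, 0, 0.07], "rotation": [0, 0, 0], "jaw": -0.2}, {"xyz": [0, 0, 0.0], "rotation": [0, 0, 0], "jaw": -0.2}]'

```text
t: 12.35
ee_pos: [0.4764, 0.1154, 0.0298]
tcp_rot: [-1.897, -2.504, 0.0]
wrist_force: [0.3, 0.1, -0.4]
opening: 0.0398
```

>>> servo_tool --commands '[{"xyz": [0, 0, 0.07], "rotation": [0, 0, 0], "jaw": -0.2}, {"xyz": [0, 0, 0.0], "rotation": [0, 0, 0], "jaw": -0.2}]'

```text
t: 12.55
ee_pos: [0.4764, 0.1154, 0.0276]
tcp_rot: [-1.897, -2.504, 0.0]
wrist_force: [0.1, -0.1, -0.9]
opening: 0.0397
```

>>> servo_tool --commands '[{"xyz": [0, 0, 0.07], "rotation": [0, 0, 0], "jaw": -0.2}, {"xyz": [0, 0, 0.07], "rotation": [0, 0, 0], "jaw": -0.2}, {"xyz": [0, 0, 0.0], "rotation": [0, 0, 0], "jaw": -0.2}]'

```text
t: 12.85
ee_pos: [0.4763, 0.1154, 0.0233]
tcp_rot: [-1.897, -2.504, 0.001]
wrist_force: [-0.6, -0.5, -1.0]
opening: 0.0396
```

>>> servo_tool --commands '[{"xyz": [0, 0, 0.07], "rotation": [0, 0, 0], "jaw": -0.2}, {"xyz": [0, 0, 0.0], "rotation": [0, 0, 0], "jaw": -0.2}]'

```text
t: 13.05
ee_pos: [0.4764, 0.1154, 0.0213]
tcp_rot: [-1.897, -2.504, 0.0]
wrist_force: [-0.2, -0.6, -0.1]
opening: 0.0398
```

>>> servo_tool --commands '[{"xyz": [0, 0, 0.06], "rotation": [0, 0, 0], "jaw": -0.2}, {"xyz": [0, 0, 0.0], "rotation": [0, 0, 0], "jaw": -0.2}]'

```text
t: 13.25
ee_pos: [0.4764, 0.1154, 0.0195]
tcp_rot: [-1.897, -2.504, 0.0]
wrist_force: [0.4, -0.4, -1.1]
opening: 0.0397
```

>>> servo_tool --commands '[{"xyz": [0, 0, 0.04], "rotation": [0, 0, 0], "jaw": -0.2}, {"xyz": [0, 0, 0.0], "rotation": [0, 0, 0], "jaw": -0.2}]'

```text
t: 13.45
ee_pos: [0.4764, 0.1154, 0.0184]
tcp_rot: [-1.897, -2.504, 0.0]
wrist_force: [0.2, 0.3, -1.3]
opening: 0.0396
```

It went between the pins with no side force. I'll keep lowering until it touches.

>>> servo_tool --commands '[{"xyz": [0, 0, 0.03], "rotation": [0, 0, 0], "jaw": -0.2}, {"xyz": [0, 0, 0.0], "rotation": [0, 0, 0], "jaw": -0.2}]'

```text
t: 13.65
ee_pos: [0.4765, 0.1154, 0.0175]
tcp_rot: [-1.897, -2.504, 0.0]
wrist_force: [-1.2, -0.4, -1.6]
opening: 0.0398
```

>>> servo_tool --commands '[{"xyz": [0, 0, 0.03], "rotation": [0, 0, 0], "jaw": -0.2}, {"xyz": [0, 0, 0.0], "rotation": [0, 0, 0], "jaw": -0.2}]'

```text
t: 13.85
ee_pos: [0.4765, 0.1155, 0.0172]
tcp_rot: [1.897, 2.504, 0.0]
wrist_force: [-1.5, -1.0, 7.1]
opening: 0.04
```

>>> servo_tool --commands '[{"xyz": [0, 0, 0.03], "rotation": [0, 0, 0], "jaw": -0.2}, {"xyz": [0, 0, 0.0], "rotation": [0, 0, 0], "jaw": -0.2}]'

```text
t: 14.05
ee_pos: [0.4766, 0.1154, 0.0171]
tcp_rot: [1.896, 2.503, 0.0]
wrist_force: [-4.0, -1.7, 17.7]
opening: 0.0394
```

Seated at z = 0.0172, as predicted. Relieving the pressure, then opening.

>>> servo_tool --commands '[{"xyz": [0, 0, -0.04], "rotation": [0, 0, 0], "jaw": -0.05}, {"xyz": [0, 0, 0], "rotation": [0, 0, 0], "jaw": 0.1}, {"xyz": [0, 0, 0], "rotation": [0, 0, 0], "jaw": 0.3}, {"xyz": [0, 0, 0], "rotation": [0, 0, 0], "jaw": 0.4}, {"xyz": [0, 0, 0], "rotation": [0, 0, 0], "jaw": 0.4}]'

```text
t: 14.55
ee_pos: [0.4764, 0.1154, 0.0168]
tcp_rot: [-1.897, -2.504, 0.0]
wrist_force: [0.3, 0.1, -0.5]
opening: 0.0596
```

>>> servo_tool --commands '[{"xyz": [0, 0, -0.3], "rotation": [0, 0, 0], "jaw": 0.4}, {"xyz": [0, 0, -0.6], "rotation": [0, 0, 0], "jaw": 0.6}, {"xyz": [0, 0, -0.9], "rotation": [0, 0, 0], "jaw": 0.8}, {"xyz": [0, 0, -0.9], "rotation": [0, 0, 0], "jaw": 0.8}, {"xyz": [0, 0, 0], "rotation": [0, 0, 0], "jaw": 0.8}]'

```text
t: 15.05
ee_pos: [0.4783, 0.1163, 0.1015]
tcp_rot: [1.895, 2.501, 0.007]
wrist_force: [1.0, 0.1, 0.2]
opening: 0.0767
```

```bash
python3 d.py 0.4906 0.0645 0.10; python3 - <<'E'
from h import *
s=snap("scene","pics/s6.png")
cv2.imwrite("pics/c8.png",cv2.resize(s["color"][195:280,310:430,::-1],(720,510),interpolation=cv2.INTER_CUBIC))
E
```

```text
t 15.05 p [0.4783 0.1163 0.1015] F [1.  0.1 0.2] op 0.0767 q7 -0.3999410864111714
tooly ang 0.27402362845677414 tilt [-0.0001  0.0057]
delta fs [-1.77 -0.07  0.05]
```

View pics/c8.png

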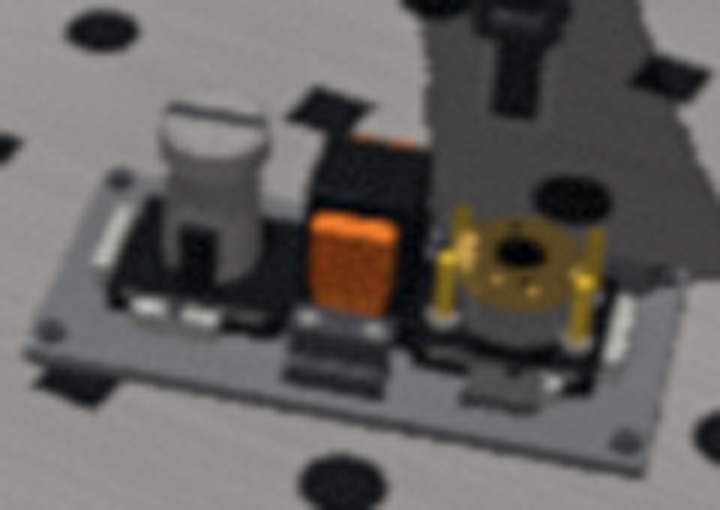

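The plate lies flat on the die at (518,255), between all four pins. Moving over the catches.

>>> servo_tool --commands '[{"xyz": [-0.6, -0.02, 0], "rotation": [0, 0, 0], "jaw": 0.8}, {"xyz": [-0.6, -0.02, 0], "rotation": [0, 0, 0], "jaw": 0.8}, {"xyz": [-0.57, -0.02, 0], "rotation": [0, 0, 0], "jaw": 0.8}, {"xyz": [0, 0, 0], "rotation": [0, 0, 0], "jaw": 0.8}, {"xyz": [0, 0, 0], "rotation": [0, 0, 0], "jaw": 0.8}]'

```text
t: 15.6
ee_pos: [0.4887, 0.064, 0.0975]
tcp_rot: [-1.897, -2.503, 0.001]
wrist_force: [0.2, 0.7, -0.4]
opening: 0.0769
```

```bash
python3 d.py 0.4906 0.0646 0.016
```

```text
t 15.6 p [0.4887 0.064  0.0975] F [ 0.2  0.7 -0.4] op 0.0769 q7 -0.29512494200024186
tooly ang 0.27332869575735835 tilt [ 0.0006 -0.0009]
delta fs [-0.    0.07  2.72]
```

>>> servo_tool --commands '[{"xyz": [0, 0.07, 0.5], "rotation": [0, 0, 0], "jaw": 0.8}, {"xyz": [0, 0, 0.5], "rotation": [0, 0, 0], "jaw": 0.8}, {"xyz": [0, 0, 0.4], "rotation": [0, 0, 0], "jaw": 0.8}, {"xyz": [0, 0, 0], "rotation": [0, 0, 0], "jaw": 0.8}, {"xyz": [0, 0, 0], "rotation": [0, 0, 0], "jaw": 0.8}]'

```text
t: 16.1
ee_pos: [0.4909, 0.0651, 0.056]
tcp_rot: [-1.896, -2.504, 0.0]
wrist_force: [-0.6, -1.0, -0.0]
opening: 0.0769
```

```bash
python3 d.py 0.4906 0.0646 0.016
```

```text
t 16.1 p [0.4909 0.0651 0.056 ] F [-0.6 -1.  -0. ] op 0.0769 q7 -0.3488472481717905
tooly ang 0.2750300099525315 tilt [ 0.0005 -0.0006]
delta fs [-0.01 -0.01  1.33]
```

>>> servo_tool --commands '[{"xyz": [-0.01, -0.01, 0.4], "rotation": [0, 0, 0], "jaw": 0.8}, {"xyz": [0, 0, 0.4], "rotation": [0, 0, 0], "jaw": 0.8}, {"xyz": [0, 0, 0], "rotation": [0, 0, 0], "jaw": 0.8}]'

```text
t: 16.4
ee_pos: [0.4899, 0.0637, 0.0304]
tcp_rot: [-1.896, -2.503, 0.003]
wrist_force: [-0.0, 0.6, -0.4]
opening: 0.0772
```

>>> servo_tool --commands '[{"xyz": [0, 0, 0.2], "rotation": [0, 0, 0], "jaw": 0.8}, {"xyz": [0, 0, 0.15], "rotation": [0, 0, 0], "jaw": 0.8}, {"xyz": [0, 0, 0.1], "rotation": [0, 0, 0], "jaw": 0.8}, {"xyz": [0, 0, 0], "rotation": [0, 0, 0], "jaw": 0.8}, {"xyz": [0, 0, 0], "rotation": [0, 0, 0], "jaw": 0.8}]'

```text
t: 16.9
ee_pos: [0.491, 0.0641, 0.0186]
tcp_rot: [1.897, 2.504, 0.0]
wrist_force: [-0.6, -0.5, 0.3]
opening: 0.0774
```

```bash
python3 d.py 0.4906 0.0646 0.016;  python3 - <<'E'
from h import *
s=snap("scene","pics/s7.png")
cv2.imwrite("pics/c9.png",cv2.resize(s["color"][185:280,310:430,::-1],(720,570),interpolation=cv2.INTER_CUBIC))
E
```

```text
t 16.9 p [0.491  0.0641 0.0186] F [-0.6 -0.5  0.3] op 0.0774 q7 -0.3991321820268805
tooly ang 0.27401104735744614 tilt [0.     0.0001]
delta fs [ 0.02 -0.01  0.09]
```

View pics/c9.png

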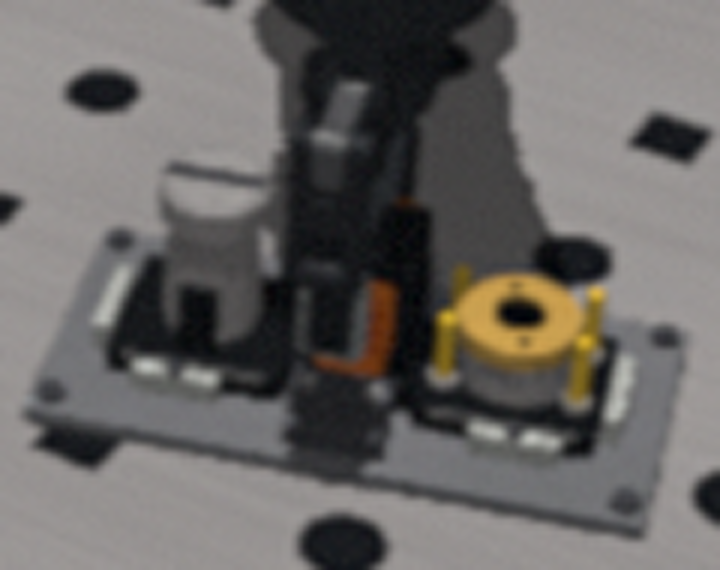

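The finger stands before the orange pad at (330,330) and the plate sits well at (520,315). Squeezing.

>>> servo_tool --commands '[{"xyz": [0.02, -0.01, 0.05], "rotation": [0, 0, 0], "jaw": 0.6}, {"xyz": [0, 0, 0], "rotation": [0, 0, 0], "jaw": 0.3}, {"xyz": [0, 0, 0], "rotation": [0, 0, 0], "jaw": 0.15}, {"xyz": [0, 0, 0], "rotation": [0, 0, 0], "jaw": 0.0}, {"xyz": [0, 0, 0], "rotation": [0, 0, 0], "jaw": -0.15}]' --grip_force 60

```text
t: 17.45
ee_pos: [0.4906, 0.0645, 0.0187]
tcp_rot: [1.896, 2.503, -0.0]
wrist_force: [-4.2, -1.7, 22.4]
opening: 0.0374
```

>>> servo_tool --commands '[{"xyz": [0, 0, 0], "rotation": [0, 0, 0], "jaw": -0.3}, {"xyz": [0, 0, 0], "rotation": [0, 0, 0], "jaw": -0.3}, {"xyz": [0, 0, 0], "rotation": [0, 0, 0], "jaw": -0.3}, {"xyz": [0, 0, 0], "rotation": [0, 0, 0], "jaw": -0.3}]'

```text
t: 17.85
ee_pos: [0.4906, 0.0645, 0.0187]
tcp_rot: [1.896, 2.503, 0.0]
wrist_force: [-5.6, -1.1, 23.4]
opening: 0.0375
```

Both pads are at their stops: the reading is 37.5 mm, against 39.6 mm for the 42 mm disc at lower force. Lifting slowly.

>>> servo_tool --commands '[{"xyz": [0, 0, -0.05], "rotation": [0, 0, 0], "jaw": -0.3}, {"xyz": [0, 0, -0.1], "rotation": [0, 0, 0], "jaw": -0.3}, {"xyz": [0, 0, -0.1], "rotation": [0, 0, 0], "jaw": -0.3}, {"xyz": [0, 0, -0.1], "rotation": [0, 0, 0], "jaw": -0.3}, {"xyz": [0, 0, -0.1], "rotation": [0, 0, 0], "jaw": -0.3}]'

```text
t: 18.35
ee_pos: [0.4902, 0.0645, 0.0304]
tcp_rot: [-1.897, -2.503, 0.001]
wrist_force: [-0.6, -0.2, -6.5]
opening: 0.0366
```

>>> servo_tool --commands '[{"xyz": [0, 0, -0.2], "rotation": [0, 0, 0], "jaw": -0.3}, {"xyz": [0, 0, -0.2], "rotation": [0, 0, 0], "jaw": -0.3}, {"xyz": [0, 0, -0.2], "rotation": [0, 0, 0], "jaw": -0.3}, {"xyz": [0, 0, -0.2], "rotation": [0, 0, 0], "jaw": -0.3}, {"xyz": [0, 0, -0.2], "rotation": [0, 0, 0], "jaw": -0.3}]'

```text
t: 18.85
ee_pos: [0.4905, 0.0645, 0.0611]
tcp_rot: [1.897, 2.504, 0.0]
wrist_force: [0.1, -0.2, -6.4]
opening: 0.0367
```

>>> servo_tool --commands '[{"xyz": [0, 0, -0.3], "rotation": [0, 0, 0], "jaw": -0.3}, {"xyz": [0, 0, -0.3], "rotation": [0, 0, 0], "jaw": -0.3}, {"xyz": [0, 0, -0.3], "rotation": [0, 0, 0], "jaw": -0.3}, {"xyz": [0, 0, -0.3], "rotation": [0, 0, 0], "jaw": -0.3}, {"xyz": [0, 0, -0.3], "rotation": [0, 0, 0], "jaw": -0.3}]'

```text
t: 19.35
ee_pos: [0.4905, 0.0645, 0.1063]
tcp_rot: [1.897, 2.504, 0.0]
wrist_force: [0.1, -0.5, -6.1]
opening: 0.0367
```

>>> servo_tool --commands '[{"xyz": [0, 0, -0.4], "rotation": [0, 0, 0], "jaw": -0.3}, {"xyz": [0, 0, -0.4], "rotation": [0, 0, 0], "jaw": -0.3}, {"xyz": [0, 0, -0.4], "rotation": [0, 0, 0], "jaw": -0.3}, {"xyz": [0, 0, -0.4], "rotation": [0, 0, 0], "jaw": -0.3}, {"xyz": [0, 0, -0.2], "rotation": [0, 0, 0], "jaw": -0.3}]'

```text
t: 19.85
ee_pos: [0.491, 0.0647, 0.161]
tcp_rot: [1.897, 2.503, 0.002]
wrist_force: [0.2, 0.8, -7.7]
opening: 0.0367
```

>>> servo_tool --commands '[{"xyz": [0, 0, -0.1], "rotation": [0, 0, 0], "jaw": -0.3}, {"xyz": [0, 0, 0], "rotation": [0, 0, 0], "jaw": -0.3}, {"xyz": [0, 0, 0], "rotation": [0, 0, 0], "jaw": -0.3}, {"xyz": [0, 0, 0], "rotation": [0, 0, 0], "jaw": -0.3}, {"xyz": [0, 0, 0], "rotation": [0, 0, 0], "jaw": -0.3}]'

```text
t: 20.35
ee_pos: [0.4902, 0.0645, 0.1621]
tcp_rot: [-1.897, -2.504, 0.001]
wrist_force: [0.2, 0.4, -7.1]
opening: 0.0365
```

```bash
python3 d.py 0.4906 0.0646 0.166;  python3 - <<'E'
from h import *
s=snap("scene","pics/s8.png")
cv2.imwrite("pics/c10.png",cv2.resize(s["color"][90:290,270:470,::-1],(600,600),interpolation=cv2.INTER_CUBIC))
E
```

```text
t 20.35 p [0.4902 0.0645 0.1621] F [ 0.2  0.4 -7.1] op 0.0365 q7 -0.2209618303742653
tooly ang 0.27407547442210356 tilt [ 0.0003 -0.0008]
delta fs [-0.    0.01 -0.13]
```

View pics/c10.png

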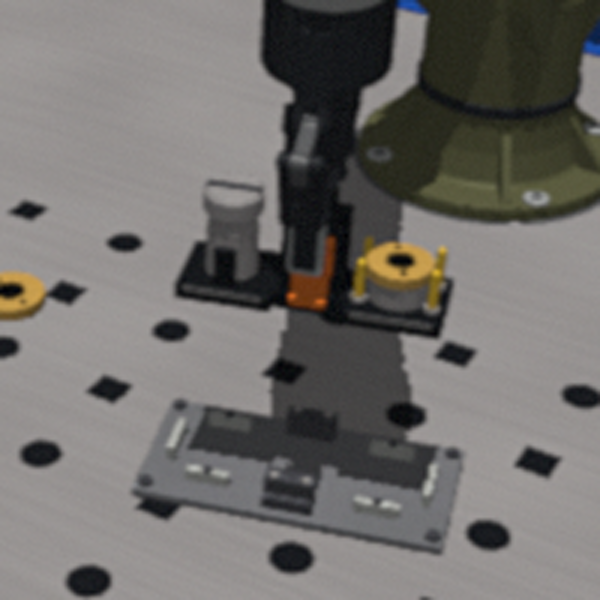

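The cassette hangs level and clear of the stand, and the plate is seated at (400,263). The underside is about 0.15 m up. Handing in.

```bash
python3 -c "
from h import *
env.sign_off(); s=env.read_state(); print(s['t'],s['ee_pos'],s['wrist_force'],s['opening'])"
```

```text
the job is handed in; nothing more can be done
the job is handed in; nothing more can be done
```

The job is handed in: the brass plate is in its seat, and the cassette is out of the stand, held by its squeezed catches. I finished at about 20 s of the 51 s allowed; no verdict was reported.

- **Plate:** I picked up the small brass plate and lowered it between the pins until it touched at the expected height. Then I let go, and a picture showed it flat on the die between all four pins.
- **Cassette:** I squeezed both catches to their stops at 60 N while it still sat in the stand, then lifted it about 14 cm straight up.
- **Last checks:**
  - The tool's tilt was under 0.001 rad, and the load on the wrist was steady at about 7 N.
  - The opening read 36.5 mm. The gauge reads low under load: the 42 mm plate read about 40 mm at lower force.
  - I put the cassette's underside at about 0.15 m above the bench, roughly 0.12 m above the stand's keepers. That comes from the lift distance, not a direct measurement.
  - The last picture showed the cassette level and clear of the stand, with the plate still in its seat.
- **What disagreed:** the fingertips did not match the stated tool frame. They touched the bench with the TCP reading about -0.0215 m, so they sit about 2 cm behind the reported TCP rather than 17 mm ahead of it. I set all heights from contact and the pictures instead. The scene camera was also about 2 pixels off, but the plate and die shifted together, so the fit was unaffected.
- **Not confirmed:** the catch positions were judged only from the finger opening, and I did not re-measure the bystanders. I never touched them on purpose, and no unexpected contact force showed on the way.

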